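Pack the gouge for regrinding

TASK

Take the wood-handled gouge from the sloping tool rest and lay it, without dropping it, level in the two V-notched supports inside the open carton: handle in the large notch, steel shank in the small one. Let go of it, then close the carton: fold the wide flap down flat first, and after it the narrow flap down flat on top. Leave the glue bottle, the jar and the plane where they are.

Things in the scene. Friction and masses are not known exactly. Their poses are not given: they have to be found in the camera images.
- gouge: Woodcarver's gouge, straight and round, 250 mm, about 130 g. Origin on its axis at the shoulder (handle meets shank); x runs towards the butt. Dark wood handle with brass ferrule: 28 mm diameter, x 0 to 130 mm. Steel shank 10 mm diameter, x 0 to -105, flat tip to -120. Balances near x = 10. At first in the tool rest, x rising 35 degrees towards the robot.
- tool_rest: Fixed wooden rest. Origin on the bench below the gouge's shoulder; x horizontal, up the slope (towards the robot). A board sloping 35 degrees bears two V-notched plates: a small one just below the shoulder, which leans on it, and a large one (68 mm wide, 12 thick) 106 mm up the handle. Between them the handle is free, its axis 40 mm above the board. The gouge lifts out square to the slope.
- carton: Fixed open cardboard carton 300 (x) x 120 (y) x 84 mm, walls and floor 5 mm. Origin: centre of its underside; x points roughly to the robot. Inside, two plywood supports 12 mm thick with 90-degree V notches: small one (48 wide, top z 60) at x = -65 for the shank, large one (68 wide, top z 55) at x = +95 for the handle. Both hold the gouge's axis at y = 0, z = 55.
- cradle (a point): In the carton, the point where the gouge's origin (shoulder) lies when it is seated level in both notches: carton x = -5, y = 0, z = 55 mm. Axes are the carton's: the gouge's x axis must run along +x. Moving along x by up to 15 mm is harmless.
- wide_flap (a joint): Angle (rad) of the wide flap, a cardboard panel 294 x 80 mm, 4 mm thick, hinged along the carton's +y long rim (carton y = +60, z = 86 mm). 0 = closed flat over the carton, pi/2 = upright, more = folded outward. It stays where it is left.
- narrow_flap (a joint): Angle (rad) of the narrow flap, a cardboard panel 294 x 55 mm, 4 mm thick, hinged along the carton's -y long rim (carton y = -60, z = 90 mm). 0 = closed flat, pi/2 = upright, more = folded outward. It stays where it is left.
- wide_flap_edge (a point): Middle of the wide flap's free edge, 80 mm from its hinge.
- narrow_flap_edge (a point): Middle of the narrow flap's free edge, 55 mm from its hinge.
- glue_bottle: Bystander: white glue bottle, 52 mm diameter, 130 mm tall, origin under its centre.
- varnish_jar: Bystander: amber glass jar, 60 mm diameter, 75 mm tall, origin under its centre.
- block_plane: Bystander: small hand plane, 100 x 36 x 56 mm, origin under its centre.

How it is judged:
On the way, in this order (a step that is already met when the one before it is completed fails the run):
1. the gouge lies level in both notches of the carton, let go and at rest, both flaps still open (distance between gouge and cradle below 0.02 m and y of gouge in the frame of cradle between -0.004 and 0.004 m and z of gouge in the frame of cradle between -0.004 and 0.004 m and angle between the x axis of gouge and the x axis of carton, either way round below 0.04 rad and contact force between the fingers and gouge below 0.05 N and linear speed of gouge below 0.02 m/s and value of joint each of wide_flap, narrow_flap above 1.2 rad), for 0.2 s.
2. the wide flap is folded down flat while the narrow flap is still open (value of joint wide_flap below 0.12 rad and value of joint narrow_flap above 1 rad), for 0.1 s.
At the end, for the whole second after the job is handed in: The gouge rests still in both notches, handle in the large one: shoulder within 20 mm of the cradle point (4 mm sideways and in height), axis within 0.04 rad of the carton's length; both flaps within 0.12 rad of flat, the wide one closed first (distance between gouge and cradle below 0.02 m and y of gouge in the frame of cradle between -0.004 and 0.004 m and z of gouge in the frame of cradle between -0.004 and 0.004 m and angle between the x axis of gouge and the x axis of carton, either way round below 0.04 rad and linear speed of gouge below 0.02 m/s and value of joint each of wide_flap, narrow_flap below 0.12 rad); the robot touches nothing.
It fails at once if a bystander (glue bottle, jar or plane) is shifted by more than 30 mm (distance of any of glue_bottle, varnish_jar, block_plane from where it was at the start of the episode above 0.03 m).
It fails at once if the gouge is dropped: it moves faster than 0.5 m/s while the fingers do not hold it (linear speed of gouge above 0.5 m/s and contact force between the fingers and gouge below 0.05 N).
It also fails if it takes over 56 s, if anything falls off the work surface, if the arm or the gripper's body presses on something with over 40 N, if the wrist force passes 120 N, or if a joint passes its speed limit or range.

ROBOT

A 6-joint arm with a two-finger parallel gripper is mounted at the origin on the work surface. World frame = base frame: x ahead of the robot, y to its left, z up, the work surface at z = 0. Lengths are in m, angles in rad, forces in N, time in s.
With the tool pointing down it reaches from about 0.25 to 0.775 m from the base axis. Payload 8.9 kg.
Tool frame: the origin (TCP) lies at the very end of the fingers, on their centre line; the grasp point (between the pads) lies 19 mm behind it (ctrl.pinch_z is the distance from the TCP to the grasp point, in m); z points along the fingers, x is the direction in which the jaws open and shut, and the axes are right-handed (so a half turn about z gives the same grasp; the last joint's range is limited). The gripper opens to 85 mm and grips with 20 to 120 N. Pads are 22 mm wide; open, the fingers measure 114 mm over their backs; the gripper's body (76 mm by 85 mm) begins 54 mm behind the grasp point. The pads swing forward as they close: fully open they stand 13 mm farther back than shut.
Start: joints at [-0.139, 0.291, -0.153, 1.127, 0, 1.431], TCP at [0.525, 0, 0.231] pointing down, gripper open.
Joint ranges: [-2.52, 2.52], [-0.91, 1.74], [-1.3, 1.37], [-1.96, 2.02], [-1.52, 1.47], [-3.14, 3.14]. Speed limits (rad/s): [2.22, 2.22, 2.79, 3.14, 3.14, 3.14].

INTERFACE

Orientations are given as a unit quaternion [x, y, z, w].
In Python, from workcell import sensors, eyes, workorder, ctrl gives the robot as it stands. The module is installed in compiled form; this text tells all that it offers.
- The arm moves only by the tool arm_command, never from a script. Its argument "rows" is a list of rows, each an object of numbers: "dx", "dy", "dz": the shift along the tool's x, y, z in mm; "turn": the turn about the tool's z in rad; "claw": the finger opening in mm, from 0 to 85.4. In form: [{"dx": .., "dy": .., "dz": .., "turn": .., "claw": ..}, ...]. A call has 1 to 20 rows; each row is the pose to reach, as a shift and turn from the pose commanded when the call began, along the tool's axes at that moment; what a row does not reach only later rows make up. A row lasts 1/10 s, in which the tool goes at most 50 mm and 8.59 degrees, less where a joint would pass 70% of its speed; a pose out of reach is approached as far as the arm can. A call with a gripper value outside its range is refused whole. The fingers move at their own pace and stop on an object; "newtons" is the grip in N (left out, the last holds). Time passes only in rows, so rows that repeat a pose let the fingers close. It gives the time, the measured TCP pose, the force and the opening at its end, in the units of the state.
- sensors.get_state(): the state, without advancing time (a new reading comes with each control period).
- eyes.capture(name): name is "scene" or "side" or "wrist"; returns a dict with "frame" (400x640x3 uint8, red, green, blue), "z_map" (400x640 float32, m along the optical axis (not along the pixel's ray), 0 where there is no reading), "intrinsics" (3x3 intrinsics, pixels), "extrinsics" (4x4, takes a point from world to camera coordinates); the wrist camera has in their place "hand_eye" (4x4, takes a point from camera to tool coordinates, whose origin is the TCP and whose axes are the tool frame's). Camera axes: x right, y up, looking along -z (the intrinsics and any distortion apply to the point x, -y, -z); pixel columns grow to the right and rows downward; lengths in m; the calibration is good to about 2 mm. A picture is of the moment at which its call begins: read the wrist's pose just before it.
- workorder.hand_in(): hands the job in, once; it reports no verdict.
The state is a dict: "t": time; "joint_positions": joint angles; "joint_vel": joint speeds; "joint_torque": joint torques, N m; "eef_pos": TCP position; "ee_rot": TCP orientation; "ft_force": force on the tool from outside, world axes, zero at the start; "wrist_torque": the same for the moment, N m; "grip_width": finger opening in m.
Only numpy, scipy, OpenCV 4.12 (cv2) and the standard library are available. Lean on these libraries where they do the work, as an engineer would, in place of code of your own. Each camera call takes 0.05 s, during which the arm holds its last target. There are 200 camera calls.

## Working session

There is one attempt and no reset: what is moved stays moved. The work goes in short steps, Python scripts to look and compute and a tool call to move; the robot and the scene stay as the last step left them, time stands still between calls to the robot, and variables do not carry over. Pictures are saved under pics/ and viewed, about 8 in all and at most 12, crops included, and the job is handed in when it is done.

Besides the shell and the picture viewer there is one more tool, called after "Call:" in YAML: its name, and indented under it one key for each argument. arm_command: Moves the arm, as the interface text tells. Its arguments: {"type":"object","properties":{"rows":{"type":"array","items":{"type":"object","properties":{"dx":{"type":"number"},"dy":{"type":"number"},"dz":{"type":"number"},"turn":{"type":"number"},"claw":{"type":"number"}}}},"newtons":{"type":"number"}},"required":["rows"]}

```bash
mkdir -p pics && cat > h.py <<'E'
import numpy as np, cv2
from scipy.spatial.transform import Rotation as R
from workcell import sensors, eyes, workorder, ctrl
def snap(n):
    s=sensors.get_state(); d=eyes.capture(n)
    if n=="wrist":
        T=np.eye(4); T[:3,:3]=R.from_quat(s["ee_rot"]).as_matrix(); T[:3,3]=s["eef_pos"]
        C=T@np.array(d["hand_eye"])
    else: C=np.linalg.inv(np.array(d["extrinsics"]))
    return d["frame"],d["z_map"],np.array(d["intrinsics"]),C
def cloud(z,K,C):
    v,u=np.mgrid[:z.shape[0],:z.shape[1]]
    p=np.stack([(u-K[0,2])/K[0,0]*z,-(v-K[1,2])/K[1,1]*z,-z],-1)
    w=p@C[:3,:3].T+C[:3,3]; w[z<=0]=np.nan; return w
def save(n,f): cv2.imwrite("pics/%s.png"%n,cv2.cvtColor(f,cv2.COLOR_RGB2BGR))
E
python3 - <<'E'
from h import *
for n in("scene","side"):
    f,z,K,C=snap(n); save(n,f); np.savez(n+".npz",f=f,z=z,K=K,C=C); print(n,K.round(1).tolist(),C.round(3).tolist(),(z>0).mean())
s=sensors.get_state(); print(s["t"],s["eef_pos"],s["ee_rot"],ctrl.pinch_z)
E
```

```text
scene [[391.4, 0.0, 324.4], [0.0, 391.4, 199.5], [0.0, 0.0, 1.0]] [[0.188, -0.827, 0.53, 1.111], [0.982, 0.156, -0.104, -0.122], [0.004, 0.54, 0.842, 0.861], [0.0, 0.0, 0.0, 1.0]] 0.9961171875
side [[370.9, 0.0, 313.7], [0.0, 370.9, 199.6], [0.0, 0.0, 1.0]] [[0.747, 0.374, -0.549, 0.244], [-0.664, 0.408, -0.626, -0.476], [-0.01, 0.833, 0.553, 0.488], [0.0, 0.0, 0.0, 1.0]] 0.996171875
0.1 [5.24595472e-01 8.71261627e-05 2.30791894e-01] [ 9.99999823e-01  3.10606165e-05 -5.88900773e-04 -8.26224247e-05] 0.0187
```

View pics/scene.png

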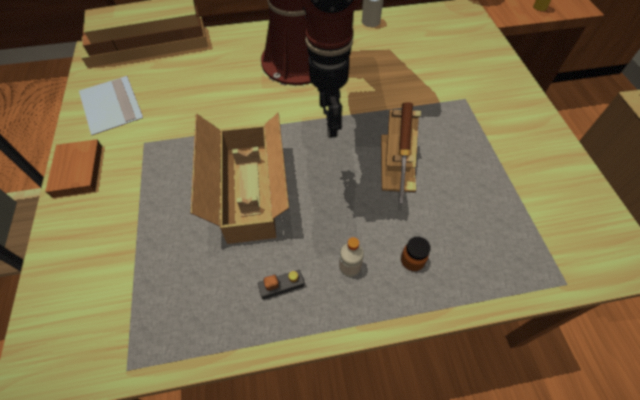

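View pics/side.png

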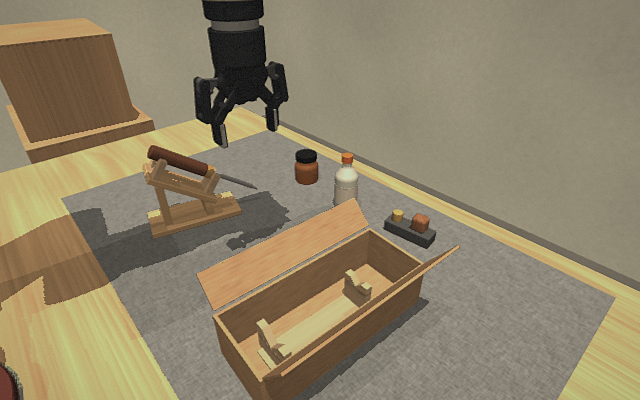

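The scene view shows the carton (rows 115–240, columns 193–287), with the wide flap on the left and the narrow one on the right. The gouge in its rest runs from about (407,105) to (402,200). The plane, bottle and jar stand beyond them at (281,284), (352,257) and (416,252). The side view shows the same layout: both flaps lean outward and the supports are visible at (270,345) and (357,288). Next I'll make an orthophoto and fits from the depth clouds.

```bash
cat > m.py <<'E'
from h import *
P=[];F=[]
for n in("scene","side"):
    d=np.load(n+".npz"); w=cloud(d["z"],d["K"],d["C"]); P.append(w.reshape(-1,3)); F.append(d["f"].reshape(-1,3))
    p=P[-1]; c=F[-1].astype(int)
    hsv=cv2.cvtColor(d["f"],cv2.COLOR_RGB2HSV).reshape(-1,3)
    # dark wood handle: above the rest, red-brown
    m=(hsv[:,0]<12)&(hsv[:,1]>110)&(p[:,2]>.09)&(p[:,2]<.3)&(p[:,1]>.05)&(p[:,1]<.3)&(p[:,0]>.25)&(p[:,0]<.6)
    q=p[m]; 
    if len(q)>20:
        cen=np.median(q,0); q=q[np.linalg.norm(q-cen,axis=1)<.09]; cen=q.mean(0); u=np.linalg.svd(q-cen)[2][0]; u*=-np.sign(u[0]); t=(q-cen)@u
        print(n,"handle",len(q),cen.round(4),u.round(3),"slope",np.degrees(np.arcsin(u[2])).round(1),"yaw",np.degrees(np.arctan2(u[1],u[0])).round(1),t.min().round(3),t.max().round(3), "ends",(cen+u*t.min()).round(3),(cen+u*t.max()).round(3))
    np.savetxt
img=np.zeros((550,750,3),np.uint8); H=np.full((550,750),-9.)
for p,c in zip(P,F):
    u=((.35-p[:,1])*1000); v=((.80-p[:,0])*1000); ok=(u>=0)&(u<749)&(v>=0)&(v<549)&(p[:,2]<.26)
    for a,b,z,k in zip(u[ok].astype(int),v[ok].astype(int),p[ok,2],c[ok]):
        for da in(0,1):
            for db in(0,1):
                if z>H[b+db-0 if b+db<550 else b,a+da]: H[min(b+db,549),a+da]=z; img[min(b+db,549),a+da]=k
save("ortho",img); np.save("H.npy",H)
E
python3 m.py
```

```text
scene handle 403 [0.4857 0.2039 0.1486] [-0.792  0.216  0.571] slope 34.8 yaw 164.8 -0.055 0.053 ends [0.529 0.192 0.117] [0.444 0.215 0.179]
side handle 627 [0.4781 0.1982 0.1465] [-0.789  0.21   0.578] slope 35.3 yaw 165.1 -0.061 0.056 ends [0.526 0.185 0.111] [0.434 0.21  0.179]
```

View pics/ortho.png

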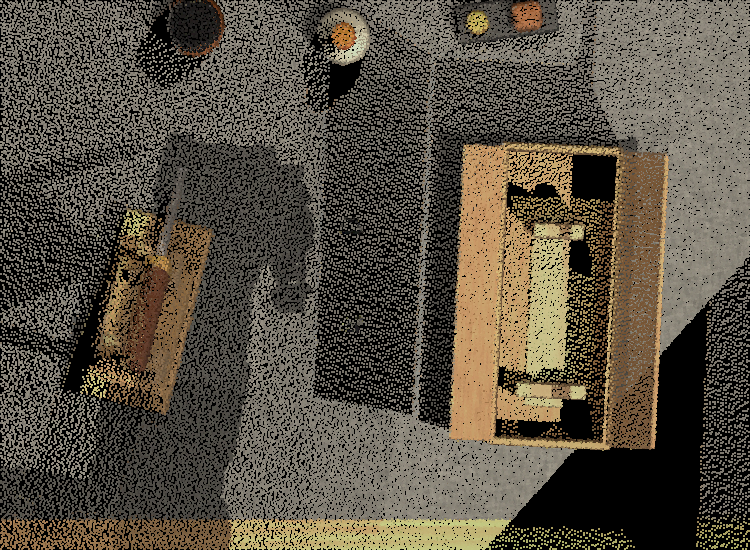

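The orthophoto shows the carton turned about 2° (rim corners near (507,148), (620,152), (605,443), (495,440)) and the gouge handle from about (165,262) to (140,365). Next come a cylinder fit and a rim fit.

```bash
cat > m2.py <<'E'
from h import *
from scipy.optimize import least_squares
for sel in(("scene",),("side",),("scene","side")):
    Q=[];A=[]
    for n in sel:
        d=np.load(n+".npz"); p=cloud(d["z"],d["K"],d["C"]).reshape(-1,3); hsv=cv2.cvtColor(d["f"],cv2.COLOR_RGB2HSV).reshape(-1,3)
        m=(hsv[:,0]<12)&(hsv[:,1]>110)&(p[:,2]>.09)&(p[:,2]<.3)&(p[:,1]>.05)&(p[:,1]<.3)&(p[:,0]>.25)&(p[:,0]<.6)
        q=p[m]; Q.append(q[np.linalg.norm(q-np.median(q,0),axis=1)<.09]); A.append(p)
    Q=np.vstack(Q); A=np.vstack(A)
    def ax(v): return np.array([.48,v[0],v[1]]),np.array([-1,v[2],v[3]])/np.linalg.norm([1,v[2],v[3]])
    def res(v):
        c,u=ax(v); return np.linalg.norm(np.cross(Q-c,u),axis=1)-.014
    r=least_squares(res,[.2,.14,-.0+.27*1,.72],loss="soft_l1",f_scale=.001); c,u=ax(r.x); t=(Q-c)@u
    print(sel,"axis c",c.round(4),"u",u.round(4),"yaw",np.degrees(np.arctan2(u[1],u[0])).round(2),"slope",np.degrees(np.arcsin(u[2])).round(1),"t",np.percentile(t,[0,1,99,100]).round(4),"rms",np.std(res(r.x)).round(4))
    # carton rim
    m=(A[:,2]>.079)&(A[:,2]<.0875)&(A[:,0]>.33)&(A[:,0]<.68)&(A[:,1]<-.12)&(A[:,1]>-.3)
    q=A[m]; print(" rim",len(q),cv2.minAreaRect((q[:,:2]*1000).astype(np.float32)))
    # line fits of end walls / hinge sides in a frame turned by guess
    th=np.radians(178.0); ex=np.array([np.cos(th),np.sin(th)]); ey=np.array([-ex[1],ex[0]]); o=np.array([.505,-.206])
    X=(q[:,:2]-o)@ex; Y=(q[:,:2]-o)@ey
    for nm,mm,a,b in(("+x",(X>.14)&(abs(Y)<.045),Y,X),("-x",(X<-.14)&(abs(Y)<.045),Y,X),("+y",(Y>.05)&(Y<.068)&(abs(X)<.14),X,Y),("-y",(Y<-.05)&(Y>-.068)&(abs(X)<.14),X,Y)):
        if mm.sum()>8: s=np.polyfit(a[mm],b[mm],1); print("  ",nm,mm.sum(),"slope deg",np.degrees(s[0]).round(2),"at0",s[1].round(4),"pct",np.percentile(b[mm],[2,98]).round(4))
    # flaps: points above rim outside
    X=(A[:,:2]-o)@ex; Y=(A[:,:2]-o)@ey
    for nm,s in(("wide",1),("narrow",-1)):
        mm=(s*Y>.062)&(s*Y<.2)&(abs(X)<.14)&(A[:,2]>.09)&(A[:,2]<.2)
        if mm.sum()>8:
            f=np.polyfit(s*Y[mm],A[mm,2],1); print("  ",nm,"fold ang",(np.pi-np.arctan(f[0])).round(3),"edge Y",np.percentile(s*Y[mm],99).round(3),"z",np.percentile(A[mm,2],99).round(3))
    # supports (pale wood inside)
    mm=(abs(Y)<.05)&(abs(X)<.13)&(A[:,2]>.042)&(A[:,2]<.068)
    for nm,x0 in(("large",.095),("small",-.065)):
        k=mm&(abs(X-x0)<.02); print("  ",nm,k.sum(),"X",np.percentile(X[k],[2,50,98]).round(4),"Y",np.percentile(Y[k],[2,98]).round(4),"z",np.percentile(A[k,2],98).round(4)) if k.sum()>5 else 0
for nm,(x0,x1,y0,y1) in dict(bottle=(.7,.82,-.03,.06),jar=(.7,.85,.11,.2),plane=(.75,.82,-.22,-.1)).items():
    k=(A[:,0]>x0)&(A[:,0]<x1)&(A[:,1]>y0)&(A[:,1]<y1)&(A[:,2]>.02); print(nm,A[k].min(0).round(3),A[k].max(0).round(3))
E
python3 m2.py
```

```text
('scene',) axis c [0.48   0.2078 0.1385] u [-0.793   0.2088  0.5724] yaw 165.25 slope 34.9 t [-0.0541 -0.0538  0.0522  0.0537] rms 0.0017
 rim 626 ((504.18756103515625, -206.5975341796875), (119.50830841064453, 303.4320373535156), 87.37356567382812)
   +x 85 slope deg 0.68 at0 0.1471 pct [0.1433 0.1519]
   -x 117 slope deg 0.6 at0 -0.1474 pct [-0.1508 -0.1436]
   +y 220 slope deg -0.75 at0 0.0571 pct [0.053  0.0605]
   -y 129 slope deg -0.8 at0 -0.0571 pct [-0.0598 -0.0539]
   wide fold ang 2.173 edge Y 0.105 z 0.153
   narrow fold ang 2.385 edge Y 0.101 z 0.13
   large 116 X [0.0879 0.0925 0.1029] Y [-0.0354  0.0316] z 0.0566
   small 150 X [-0.0714 -0.0681 -0.0589] Y [-0.023   0.0235] z 0.0611
('side',) axis c [0.48   0.2088 0.1414] u [-0.7926  0.2092  0.5728] yaw 165.21 slope 34.9 t [-0.0586 -0.0565  0.0577  0.0584] rms 0.0014
 rim 1967 ((504.3292541503906, -203.65982055664062), (121.31133270263672, 301.99395751953125), 87.81488800048828)
   +x 341 slope deg 0.83 at0 0.1492 pct [0.1459 0.1515]
   -x 255 slope deg 0.92 at0 -0.1451 pct [-0.1492 -0.1426]
   +y 210 slope deg -0.78 at0
[... 471 characters left out ...]
04.25115966796875, -204.9598388671875), (122.72340393066406, 303.4112243652344), 87.31979370117188)
   +x 426 slope deg 0.91 at0 0.1488 pct [0.1445 0.1516]
   -x 372 slope deg 0.85 at0 -0.1458 pct [-0.1502 -0.1426]
   +y 430 slope deg -0.91 at0 0.0559 pct [0.0523 0.0601]
   -y 1052 slope deg -0.77 at0 -0.0573 pct [-0.0622 -0.054 ]
   wide fold ang 2.172 edge Y 0.106 z 0.156
   narrow fold ang 2.379 edge Y 0.1 z 0.131
   large 564 X [0.0889 0.0969 0.1025] Y [-0.035   0.0318] z 0.0584
   small 533 X [-0.071  -0.0621 -0.0571] Y [-0.023  0.024] z 0.063
bottle [ 0.736 -0.02   0.02 ] [0.792 0.033 0.133]
jar [0.745 0.127 0.02 ] [0.807 0.184 0.079]
plane [ 0.756 -0.207  0.02 ] [ 0.807 -0.106  0.06 ]
```

Call:
arm_command:
  rows:
    - {"dx":-15,"dy":-200,"dz":0,"turn":-1.314,"claw":85}
    - {"dx":-15,"dy":-200,"dz":0,"turn":-1.314,"claw":85}
    - {"dx":-15,"dy":-200,"dz":0,"turn":-1.314,"claw":85}
    - {"dx":-15,"dy":-200,"dz":0,"turn":-1.314,"claw":85}
    - {"dx":-15,"dy":-200,"dz":0,"turn":-1.314,"claw":85}
    - {"dx":-15,"dy":-200,"dz":0,"turn":-1.314,"claw":85}
    - {"dx":-15,"dy":-200,"dz":0,"turn":-1.314,"claw":85}
    - {"dx":-15,"dy":-200,"dz":0,"turn":-1.314,"claw":85}
    - {"dx":-15,"dy":-200,"dz":0,"turn":-1.314,"claw":85}
    - {"dx":-15,"dy":-200,"dz":0,"turn":-1.314,"claw":85}
    - {"dx":-15,"dy":-200,"dz":0,"turn":-1.314,"claw":85}
    - {"dx":-15,"dy":-200,"dz":0,"turn":-1.314,"claw":85}
    - {"dx":-15,"dy":-200,"dz":0,"turn":-1.314,"claw":85}

```text
t: 1.4
eef_pos: [0.51, 0.2, 0.2312]
ee_rot: [0.792, 0.61, -0.0, -0.0]
ft_force: [-0.7, -0.0, 0.3]
grip_width: 0.0847
```

```bash
python3 - <<'E'
from h import *
s=sensors.get_state(); print(s["t"],s["eef_pos"].round(4) if hasattr(s["eef_pos"],"round") else s["eef_pos"],R.from_quat(s["ee_rot"]).as_matrix().round(3).tolist(),s["grip_width"],np.round(s["ft_force"],2))
f,z,K,C=snap("wrist"); save("w1",f); np.savez("w1.npz",f=f,z=z,K=K,C=C); print(C.round(3).tolist())
E
```

```text
1.4 [0.51   0.2    0.2312] [[0.256, 0.967, -0.0], [0.967, -0.256, -0.0], [-0.0, -0.0, -1.0]] 0.08471523514573258 [-0.71 -0.02  0.31]
[[0.255, -0.932, -0.259, 0.444], [0.967, 0.245, 0.068, 0.218], [0.0, -0.267, 0.964, 0.374], [0.0, 0.0, 0.0, 1.0]]
```

View pics/w1.png

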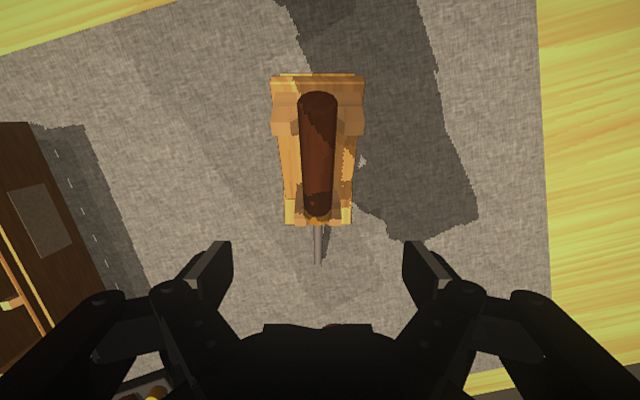

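The gouge lies straight along the view, with the handle from (318,215) to (317,95), centred between the fingers at column ~317. The jaw heading fits. I'll refine the axis from the wrist depth.

```bash
python3 - <<'E'
from h import *
from scipy.optimize import least_squares
d=np.load("w1.npz"); p=cloud(d["z"],d["K"],d["C"]).reshape(-1,3); hsv=cv2.cvtColor(d["f"],cv2.COLOR_RGB2HSV).reshape(-1,3)
m=(hsv[:,0]<12)&(hsv[:,1]>110)&(p[:,2]>.09)&(p[:,2]<.2)&(p[:,1]>.15)&(p[:,1]<.26)&(p[:,0]>.35)&(p[:,0]<.6)
Q=p[m]; Q=Q[np.linalg.norm(Q-np.median(Q,0),axis=1)<.09]
def ax(v): return np.array([.48,v[0],v[1]]),np.array([-1,v[2],v[3]])/np.linalg.norm([1,v[2],v[3]])
def res(v):
    c,u=ax(v); return np.linalg.norm(np.cross(Q-c,u),axis=1)-.014
r=least_squares(res,[.2,.14,.27,.72],loss="soft_l1",f_scale=.001); c,u=ax(r.x); t=(Q-c)@u
print(len(Q),c.round(4),u.round(4),np.degrees(np.arctan2(u[1],u[0])),np.degrees(np.arcsin(u[2])),np.percentile(t,[0,1,99,100]).round(4),np.std(res(r.x)))
# mat height and board top
M=p[(abs(p[:,0]-.45)<.05)&(abs(p[:,1]-.10)<.02)]; print("mat z",np.nanmedian(M[:,2]))
E
```

```text
3704 [0.48   0.2084 0.1382] [-0.7958  0.2048  0.5699] 165.56486132816576 34.74325413706247 [-0.0543 -0.0511  0.0596  0.0601] 0.002404164495902039
mat z 0.0006713546756763888
```

Call:
arm_command:
  rows:
    - {"dz":25,"claw":85}
    - {"dz":50,"claw":85}
    - {"dz":75,"claw":85}
    - {"dz":95,"claw":85}
    - {"dz":110,"claw":85}
    - {"dz":120,"claw":85}
    - {"dz":127,"claw":85}
    - {"dz":131,"claw":85}
    - {"dz":131,"claw":85}

```text
invalid input
```

Call:
arm_command:
  newtons: 40
  rows:
    - {"claw":60}
    - {"claw":45}
    - {"claw":35}
    - {"claw":30}
    - {"claw":25}
    - {"claw":20}
    - {"claw":20}
    - {"claw":20}
    - {"claw":20}
    - {"claw":20}

```text
invalid input
```

Call:
arm_command:
  rows:
    - {"dx":0,"dy":0,"turn":0,"dz":25,"claw":85}
    - {"dx":0,"dy":0,"turn":0,"dz":50,"claw":85}
    - {"dx":0,"dy":0,"turn":0,"dz":75,"claw":85}
    - {"dx":0,"dy":0,"turn":0,"dz":95,"claw":85}
    - {"dx":0,"dy":0,"turn":0,"dz":110,"claw":85}
    - {"dx":0,"dy":0,"turn":0,"dz":120,"claw":85}
    - {"dx":0,"dy":0,"turn":0,"dz":127,"claw":85}
    - {"dx":0,"dy":0,"turn":0,"dz":131,"claw":85}
    - {"dx":0,"dy":0,"turn":0,"dz":131,"claw":85}

```text
t: 2.35
eef_pos: [0.51, 0.2, 0.1003]
ee_rot: [0.792, 0.611, -0.0, -0.0]
ft_force: [-0.2, 0.7, 0.2]
grip_width: 0.0847
```

Call:
arm_command:
  newtons: 40
  rows:
    - {"dx":0,"dy":0,"dz":0,"turn":0,"claw":60}
    - {"dx":0,"dy":0,"dz":0,"turn":0,"claw":45}
    - {"dx":0,"dy":0,"dz":0,"turn":0,"claw":35}
    - {"dx":0,"dy":0,"dz":0,"turn":0,"claw":28}
    - {"dx":0,"dy":0,"dz":0,"turn":0,"claw":22}
    - {"dx":0,"dy":0,"dz":0,"turn":0,"claw":20}
    - {"dx":0,"dy":0,"dz":0,"turn":0,"claw":20}
    - {"dx":0,"dy":0,"dz":0,"turn":0,"claw":20}
    - {"dx":0,"dy":0,"dz":0,"turn":0,"claw":20}

```text
t: 3.25
eef_pos: [0.5102, 0.2, 0.1006]
ee_rot: [0.792, 0.611, 0.0, 0.0]
ft_force: [-0.5, -0.1, 6.1]
grip_width: 0.0267
```

Call:
arm_command:
  rows:
    - {"dx":0,"dy":3,"dz":-4,"turn":0,"claw":20}
    - {"dx":0,"dy":7,"dz":-10,"turn":0,"claw":20}
    - {"dx":0,"dy":12,"dz":-17,"turn":0,"claw":20}
    - {"dx":0,"dy":18,"dz":-26,"turn":0,"claw":20}
    - {"dx":0,"dy":25,"dz":-36,"turn":0,"claw":20}
    - {"dx":0,"dy":34,"dz":-49,"turn":0,"claw":20}
    - {"dx":0,"dy":34,"dz":-65,"turn":0,"claw":20}
    - {"dx":0,"dy":34,"dz":-85,"turn":0,"claw":20}
    - {"dx":0,"dy":34,"dz":-110,"turn":0,"claw":20}
    - {"dx":0,"dy":34,"dz":-135,"turn":0,"claw":20}
    - {"dx":0,"dy":34,"dz":-155,"turn":0,"claw":20}
    - {"dx":0,"dy":34,"dz":-165,"turn":0,"claw":20}
    - {"dx":0,"dy":34,"dz":-165,"turn":0,"claw":20}

```text
t: 4.55
eef_pos: [0.5438, 0.1914, 0.2668]
ee_rot: [0.792, 0.611, 0.001, 0.001]
ft_force: [-0.5, 0.2, -1.9]
grip_width: 0.0263
```

```bash
python3 - <<'E'
from h import *
s=sensors.get_state(); print(np.round(s["eef_pos"],4),s["grip_width"],np.round(s["ft_force"],2),np.round(s["joint_positions"],2))
a=snap("side")[0]; b=snap("wrist")[0]
save("lift",np.hstack([a[20:300,100:420],b[0:280,150:490]]))
E
```

```text
[0.5438 0.1914 0.2668] 0.026317026614512854 [-0.45  0.23 -1.9 ] [0.21 0.37 0.06 1.25 0.   0.47]
```

View pics/lift.png

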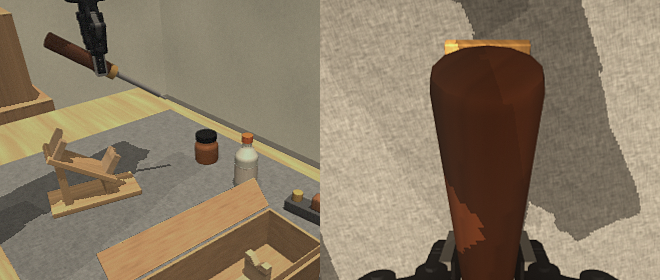

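The gouge is held clear of the rest, still sloping about 35°. The wrist crop shows the handle centred between the fingers. I'll measure the in-hand pose and the butt's position in tool axes.

```bash
cat > held.py <<'E'
from h import *
from scipy.optimize import least_squares
s=sensors.get_state(); T=R.from_quat(s["ee_rot"]).as_matrix(); e=np.array(s["eef_pos"])
for n in ("wrist","side","scene"):
    f,z,K,C=snap(n); p=((cloud(z,K,C)-e)@T).reshape(-1,3); hsv=cv2.cvtColor(f,cv2.COLOR_RGB2HSV).reshape(-1,3)
    m=(hsv[:,0]<12)&(hsv[:,1]>110)&(abs(p[:,0])<.03)&(p[:,1]>-.12)&(p[:,1]<.05)&(abs(p[:,2]+.04)<.09)
    Q=p[m]
    if len(Q)<50: print(n,len(Q)); continue
    def ax(v): return np.array([v[0],0,v[1]]),np.array([v[2],-1,v[3]])/np.linalg.norm([v[2],1,v[3]])
    def res(v):
        c,u=ax(v); return np.linalg.norm(np.cross(Q-c,u),axis=1)-.014
    r=least_squares(res,[0,-.018,0,-.6],loss="soft_l1",f_scale=.001); c,u=ax(r.x); t=(Q-c)@u
    print(n,len(Q),"axis at tool y=0:",c.round(4),"u",u.round(3),"slope",np.degrees(np.arcsin(-u[2])).round(1),"butt t",np.percentile(t,[.5,99,99.8]).round(4),"rms",np.std(res(r.x)).round(4))
E
python3 held.py
```

```text
wrist 20807 axis at tool y=0: [ 0.0005  0.     -0.0158] u [-0.003 -0.823 -0.568] slope 34.6 butt t [-0.012   0.0977  0.0979] rms 0.0029
side 538 axis at tool y=0: [ 0.0009  0.     -0.0183] u [ 0.001 -0.819 -0.573] slope 35.0 butt t [-0.0196  0.0961  0.0964] rms 0.0018
scene 263 axis at tool y=0: [-0.0004  0.     -0.0152] u [-0.022 -0.811 -0.585] slope 35.8 butt t [-0.018   0.0337  0.0347] rms 0.0091
```

Call:
arm_command:
  rows:
    - {"dx":-10,"dy":1,"dz":0,"turn":-0.02,"claw":20}
    - {"dx":-30,"dy":4,"dz":0,"turn":-0.05,"claw":20}
    - {"dx":-60,"dy":8,"dz":0,"turn":-0.08,"claw":20}
    - {"dx":-95,"dy":13,"dz":0,"turn":-0.11,"claw":20}
    - {"dx":-130,"dy":17,"dz":0,"turn":-0.14,"claw":20}
    - {"dx":-165,"dy":22,"dz":0,"turn":-0.17,"claw":20}
    - {"dx":-200,"dy":27,"dz":0,"turn":-0.2,"claw":20}
    - {"dx":-235,"dy":31,"dz":0,"turn":-0.209,"claw":20}
    - {"dx":-270,"dy":36,"dz":0,"turn":-0.209,"claw":20}
    - {"dx":-305,"dy":41,"dz":0,"turn":-0.209,"claw":20}
    - {"dx":-335,"dy":45,"dz":0,"turn":-0.209,"claw":20}
    - {"dx":-360,"dy":48,"dz":0,"turn":-0.209,"claw":20}
    - {"dx":-380,"dy":51,"dz":0,"turn":-0.209,"claw":20}
    - {"dx":-392,"dy":52,"dz":0,"turn":-0.209,"claw":20}
    - {"dx":-396,"dy":53,"dz":0,"turn":-0.209,"claw":20}
    - {"dx":-396,"dy":53,"dz":0,"turn":-0.209,"claw":20}

```text
t: 6.4
eef_pos: [0.4935, -0.205, 0.265]
ee_rot: [0.724, 0.69, 0.0, -0.0]
ft_force: [0.1, -0.4, -1.1]
grip_width: 0.0272
```

```bash
python3 held.py; python3 - <<'E'
from h import *
s=sensors.get_state(); print(s["t"],np.round(s["eef_pos"],4),R.from_quat(s["ee_rot"]).as_matrix().round(4).tolist(),np.round(s["ft_force"],2),np.round(s["joint_positions"],2))
E
```

```text
wrist 21078 axis at tool y=0: [ 0.0006  0.     -0.0159] u [-0.002 -0.823 -0.568] slope 34.6 butt t [-0.012   0.0975  0.0977] rms 0.003
side 1555 axis at tool y=0: [ 0.0009  0.     -0.0192] u [ 0.005 -0.818 -0.575] slope 35.1 butt t [0.004  0.096  0.0964] rms 0.0034
scene 279 axis at tool y=0: [ 0.0004  0.     -0.0164] u [ 0.003 -0.809 -0.588] slope 36.0 butt t [-0.0179  0.0331  0.0341] rms 0.0088
6.55 [ 0.4937 -0.2042  0.2653] [[0.0468, 0.9989, -0.0001], [0.9989, -0.0468, 0.0003], [0.0003, -0.0001, -1.0]] [-0.42 -0.31 -1.5 ] [-0.53  0.29 -0.06  1.22  0.   -0.48]
```

Call:
arm_command:
  rows:
    - {"dx":-1,"dy":0,"dz":15,"turn":0,"claw":20}
    - {"dx":-1,"dy":0,"dz":40,"turn":0,"claw":20}
    - {"dx":-1,"dy":0,"dz":70,"turn":0,"claw":20}
    - {"dx":-1,"dy":0,"dz":100,"turn":0,"claw":20}
    - {"dx":-1,"dy":0,"dz":125,"turn":0,"claw":20}
    - {"dx":-1,"dy":0,"dz":145,"turn":0,"claw":20}
    - {"dx":-1,"dy":0,"dz":157,"turn":0,"claw":20}
    - {"dx":-1,"dy":0,"dz":163,"turn":0,"claw":20}
    - {"dx":-1,"dy":0,"dz":163,"turn":0,"claw":20}

```text
t: 7.45
eef_pos: [0.4935, -0.2058, 0.1021]
ee_rot: [0.724, 0.69, -0.0, -0.0]
ft_force: [-0.2, 0.6, -1.2]
grip_width: 0.0268
```

```bash
python3 - <<'E'
from h import *
s=sensors.get_state(); print(np.round(s["eef_pos"],4),s["grip_width"],np.round(s["ft_force"],2))
a=snap("side")[0]; b=snap("scene")[0]
save("low",np.hstack([a[140:400,180:480],cv2.resize(b[100:250,180:310],None,fx=2.5,fy=2.5,interpolation=cv2.INTER_CUBIC)[:260]]))
E
```

```text
[ 0.4935 -0.2058  0.1021] 0.026786708299460706 [-0.16  0.58 -1.22]
```

View pics/low.png

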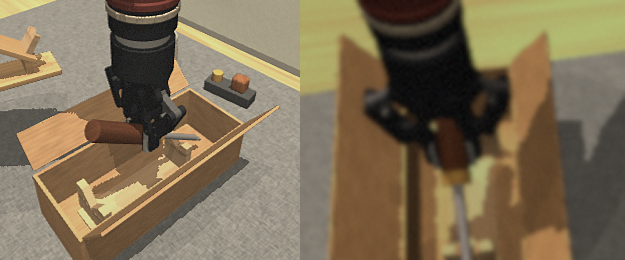

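The side crop shows the shank entering over the small support, and the scene crop shows it centred above that notch (455,240). There is no contact force yet. Next I pivot the gouge down along an arc about the small notch.

Call:
arm_command:
  newtons: 25
  rows:
    - {"dx":0,"dy":0,"dz":5,"turn":0,"claw":20}
    - {"dx":0,"dy":0,"dz":10,"turn":0,"claw":20}
    - {"dx":0,"dy":-2,"dz":14,"turn":0,"claw":20}
    - {"dx":0,"dy":-4,"dz":17,"turn":0,"claw":20}
    - {"dx":0,"dy":-6,"dz":21,"turn":0,"claw":20}
    - {"dx":0,"dy":-8,"dz":24,"turn":0,"claw":20}
    - {"dx":0,"dy":-8,"dz":24,"turn":0,"claw":20}

```text
t: 8.25
eef_pos: [0.4852, -0.2055, 0.0779]
ee_rot: [0.724, 0.69, 0.0, -0.0]
ft_force: [1.6, 1.7, 1.9]
grip_width: 0.0275
```

```bash
python3 held.py
```

```text
wrist 19893 axis at tool y=0: [ 0.0008  0.     -0.0168] u [-0.011 -0.911 -0.413] slope 24.4 butt t [-0.0162  0.0958  0.0959] rms 0.0027
side 1169 axis at tool y=0: [ 0.0004  0.     -0.02  ] u [-0.003 -0.909 -0.417] slope 24.7 butt t [0.0078 0.0946 0.0948] rms 0.0025
scene 174 axis at tool y=0: [-0.      0.     -0.0177] u [ 0.017 -0.906 -0.423] slope 25.0 butt t [-0.0195  0.0291  0.0379] rms 0.0141
```

The pivot works: slope 24.5° at about 3 N. Continuing.

Call:
arm_command:
  rows:
    - {"dx":0,"dy":-2,"dz":4,"turn":0,"claw":20}
    - {"dx":0,"dy":-3,"dz":8,"turn":0,"claw":20}
    - {"dx":0,"dy":-4,"dz":12,"turn":0,"claw":20}
    - {"dx":0,"dy":-6,"dz":16,"turn":0,"claw":20}
    - {"dx":0,"dy":-7,"dz":20,"turn":0,"claw":20}
    - {"dx":0,"dy":-8,"dz":24,"turn":0,"claw":20}
    - {"dx":0,"dy":-9,"dz":28,"turn":0,"claw":20}
    - {"dx":0,"dy":-9,"dz":32,"turn":0,"claw":20}
    - {"dx":0,"dy":-10,"dz":35,"turn":0,"claw":20}
    - {"dx":0,"dy":-10,"dz":35,"turn":0,"claw":20}

```text
t: 9.4
eef_pos: [0.4756, -0.2052, 0.0429]
ee_rot: [0.724, 0.69, 0.0, -0.0]
ft_force: [-0.0, 2.2, 1.9]
grip_width: 0.0271
```

```bash
python3 held.py
```

```text
wrist 16660 axis at tool y=0: [ 0.0008  0.     -0.0178] u [-0.014 -0.998 -0.064] slope 3.7 butt t [-0.0201  0.0929  0.0938] rms 0.0031
side 1243 axis at tool y=0: [ 0.0004  0.     -0.0207] u [-0.009 -0.998 -0.06 ] slope 3.4 butt t [-0.0003  0.0929  0.0932] rms 0.0021
scene 138 axis at tool y=0: [-0.0005  0.     -0.0181] u [-0.055 -0.998 -0.026] slope 1.5 butt t [-0.0198  0.0225  0.0254] rms 0.013
```

Call:
arm_command:
  rows:
    - {"dx":0,"dy":0,"dz":2,"turn":0,"claw":20}
    - {"dx":0,"dy":0,"dz":4,"turn":0,"claw":20}
    - {"dx":0,"dy":0,"dz":5,"turn":0,"claw":20}
    - {"dx":0,"dy":0,"dz":5,"turn":0,"claw":20}

```text
t: 9.95
eef_pos: [0.4753, -0.2052, 0.0381]
ee_rot: [0.724, 0.69, -0.0, -0.0]
ft_force: [-1.5, 2.1, 2.7]
grip_width: 0.0271
```

```bash
python3 held.py
```

```text
wrist 16221 axis at tool y=0: [ 0.0008  0.     -0.0179] u [-0.015 -1.    -0.013] slope 0.8 butt t [-0.0205  0.0926  0.0934] rms 0.0032
side 1261 axis at tool y=0: [ 0.0003  0.     -0.0204] u [-0.006 -1.    -0.011] slope 0.6 butt t [-0.0004  0.0928  0.0931] rms 0.0017
scene 125 axis at tool y=0: [-0.0009  0.     -0.0176] u [-0.11  -0.99   0.085] slope -4.9 butt t [-0.0236  0.0645  0.066 ] rms 0.0115
```

Call:
arm_command:
  rows:
    - {"dx":0,"dy":0,"dz":1,"turn":0,"claw":20}
    - {"dx":0,"dy":0,"dz":2,"turn":0,"claw":20}
    - {"dx":0,"dy":0,"dz":2,"turn":0,"claw":20}

```text
t: 10.4
eef_pos: [0.4755, -0.2051, 0.0374]
ee_rot: [0.724, 0.69, 0.0, 0.0]
ft_force: [-6.2, 6.2, 20.8]
grip_width: 0.0269
```

Force has risen to 20 N, so the handle is seated. I'll ease off and open.

Call:
arm_command:
  newtons: 20
  rows:
    - {"dx":0,"dy":0,"dz":-1,"turn":0,"claw":20}
    - {"dx":0,"dy":0,"dz":-1,"turn":0,"claw":26}
    - {"dx":0,"dy":0,"dz":-1,"turn":0,"claw":30}
    - {"dx":0,"dy":0,"dz":-1,"turn":0,"claw":36}
    - {"dx":0,"dy":0,"dz":-1,"turn":0,"claw":42}
    - {"dx":0,"dy":0,"dz":-1,"turn":0,"claw":46}
    - {"dx":0,"dy":0,"dz":-1,"turn":0,"claw":46}
    - {"dx":0,"dy":0,"dz":-1,"turn":0,"claw":46}
    - {"dx":0,"dy":0,"dz":-1,"turn":0,"claw":46}

```text
t: 11.3
eef_pos: [0.4756, -0.2053, 0.0373]
ee_rot: [0.724, 0.69, 0.0, 0.0]
ft_force: [0.1, 0.4, -0.8]
grip_width: 0.046
```

Call:
arm_command:
  rows:
    - {"dx":0,"dy":0,"dz":-8,"turn":0,"claw":46}
    - {"dx":0,"dy":0,"dz":-25,"turn":0,"claw":46}
    - {"dx":0,"dy":0,"dz":-55,"turn":0,"claw":46}
    - {"dx":0,"dy":0,"dz":-95,"turn":0,"claw":46}
    - {"dx":0,"dy":0,"dz":-140,"turn":0,"claw":46}
    - {"dx":0,"dy":0,"dz":-185,"turn":0,"claw":46}
    - {"dx":0,"dy":0,"dz":-210,"turn":0,"claw":46}
    - {"dx":0,"dy":0,"dz":-210,"turn":0,"claw":46}

```text
t: 12.1
eef_pos: [0.4773, -0.2063, 0.2518]
ee_rot: [0.724, 0.69, 0.001, 0.003]
ft_force: [0.3, 0.2, -0.9]
grip_width: 0.0461
```

```bash
python3 - <<'E'
from h import *
from scipy.optimize import least_squares
s=sensors.get_state(); print(s["t"],np.round(s["eef_pos"],4),np.round(s["ft_force"],2))
th=np.radians(177.2); ex=np.array([np.cos(th),np.sin(th)]); ey=np.array([-ex[1],ex[0]]); o=np.array([.5045,-.2056])
for n in("wrist","side","scene"):
    f,z,K,C=snap(n); save("pl_"+n,f)
    w=cloud(z,K,C).reshape(-1,3); P=np.c_[(w[:,:2]-o)@ex,(w[:,:2]-o)@ey,w[:,2]]
    hsv=cv2.cvtColor(f,cv2.COLOR_RGB2HSV).reshape(-1,3)
    m=(hsv[:,0]<12)&(hsv[:,1]>110)&(abs(P[:,0]-.07)<.07)&(abs(P[:,1])<.03)&(P[:,2]>.05)&(P[:,2]<.08); Q=P[m]
    if len(Q)>50:
        def ax(v): return np.array([-.005,v[0],v[1]]),np.array([1,v[2],v[3]])/np.linalg.norm([1,v[2],v[3]])
        def res(v):
            c,u=ax(v); return np.linalg.norm(np.cross(Q-c,u),axis=1)-.014
        r=least_squares(res,[0,.055,0,0],loss="soft_l1",f_scale=.001); c,u=ax(r.x)
        print(n,len(Q),"at cradle x: y,z",c.round(4),"u",u.round(4),"butt x",np.percentile(Q[:,0],[.5,99.5]).round(4),np.std(res(r.x)).round(4))
    for nm,x0,h in(("large",.095,.055),("small",-.065,.060)):
        k=(abs(P[:,0]-x0)<.01)&(abs(P[:,1])<.045)&(abs(P[:,2]-h-.001)<.006)&(hsv[:,0]>12)
        if k.sum()>20: print("  ",nm,k.sum(),"x",np.percentile(P[k,0],[2,98]).round(4),"y",np.percentile(P[k,1],[1,99]).round(4))
E
```

```text
12.1 [ 0.4773 -0.2063  0.2518] [ 0.33  0.16 -0.91]
wrist 2149 at cradle x: y,z [-0.005  -0.0013  0.0547] u [ 1.      0.0011 -0.0012] butt x [0.0088 0.1219] 0.0006
   large 391 x [0.0915 0.1026] y [-0.0349  0.0322]
   small 372 x [-0.0734 -0.0564] y [-0.0246  0.0226]
side 1558 at cradle x: y,z [-0.005 -0.001  0.057] u [ 1.      0.     -0.0034] butt x [0.0063 0.1219] 0.0013
   large 252 x [0.0895 0.1017] y [-0.0344  0.0339]
   small 260 x [-0.0735 -0.0569] y [-0.024   0.0238]
scene 280 at cradle x: y,z [-0.005   0.0004  0.0545] u [ 1.     -0.0042 -0.0068] butt x [0.0092 0.1186] 0.0013
   large 65 x [0.0872 0.1023] y [-0.0333  0.0342]
   small 92 x [-0.0722 -0.057 ] y [-0.0231  0.0233]
```

View pics/pl_wrist.png

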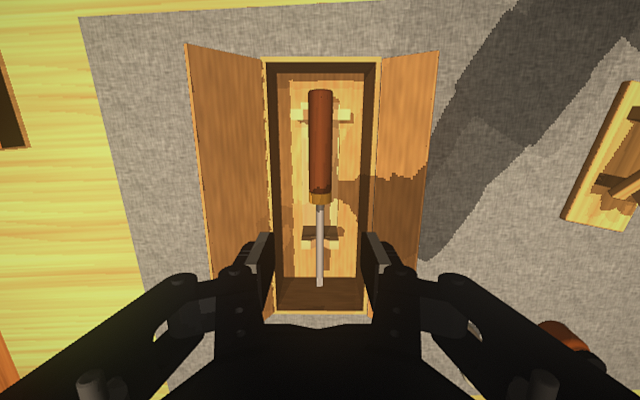

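The gouge lies in both notches: shank in the small one, handle at column 320 in the large one. Measured offsets are within 1.5 mm (y) and 2 mm (z), and the tilt is under 0.01 rad. Next I go outside the wide flap with the fingers shut.

Call:
arm_command:
  rows:
    - {"dx":-15,"dy":2,"dz":0,"turn":0,"claw":30}
    - {"dx":-50,"dy":8,"dz":0,"turn":0,"claw":0}
    - {"dx":-90,"dy":15,"dz":0,"turn":0,"claw":0}
    - {"dx":-130,"dy":22,"dz":0,"turn":0,"claw":0}
    - {"dx":-155,"dy":28,"dz":0,"turn":0,"claw":0}
    - {"dx":-165,"dy":28,"dz":15,"turn":0,"claw":0}
    - {"dx":-165,"dy":28,"dz":50,"turn":0,"claw":0}
    - {"dx":-165,"dy":28,"dz":90,"turn":0,"claw":0}
    - {"dx":-165,"dy":28,"dz":115,"turn":0,"claw":0}
    - {"dx":-165,"dy":28,"dz":130,"turn":0,"claw":0}
    - {"dx":-165,"dy":28,"dz":130,"turn":0,"claw":0}

```text
t: 13.35
eef_pos: [0.4934, -0.3691, 0.1134]
ee_rot: [0.724, 0.69, -0.0, -0.003]
ft_force: [0.1, -0.0, -0.0]
grip_width: -0.0
```

Call:
arm_command:
  rows:
    - {"dx":10,"dy":0,"dz":0,"turn":0,"claw":0}
    - {"dx":25,"dy":0,"dz":0,"turn":0,"claw":0}
    - {"dx":40,"dy":0,"dz":0,"turn":0,"claw":0}
    - {"dx":55,"dy":0,"dz":0,"turn":0,"claw":0}
    - {"dx":70,"dy":0,"dz":-3,"turn":0,"claw":0}
    - {"dx":82,"dy":0,"dz":-6,"turn":0,"claw":0}
    - {"dx":92,"dy":0,"dz":-8,"turn":0,"claw":0}
    - {"dx":102,"dy":0,"dz":-9,"turn":0,"claw":0}
    - {"dx":109,"dy":0,"dz":-9,"turn":0,"claw":0}
    - {"dx":115,"dy":0,"dz":-8,"turn":0,"claw":0}
    - {"dx":120,"dy":0,"dz":-5,"turn":0,"claw":0}
    - {"dx":124,"dy":0,"dz":0,"turn":0,"claw":0}
    - {"dx":124,"dy":0,"dz":0,"turn":0,"claw":0}

```text
t: 14.65
eef_pos: [0.501, -0.2467, 0.1163]
ee_rot: [0.724, 0.69, -0.0, -0.001]
ft_force: [-1.1, -0.8, -0.1]
grip_width: 0.0002
```

```bash
cat > fl.py <<'E'
from h import *
s=sensors.get_state(); print(s["t"],np.round(s["eef_pos"],4),np.round(s["ft_force"],2))
th=np.radians(177.2); ex=np.array([np.cos(th),np.sin(th)]); ey=np.array([-ex[1],ex[0]]); o=np.array([.5045,-.2056])
e=np.array(s["eef_pos"]); print("tcp carton",((e[:2]-o)@ex).round(4),((e[:2]-o)@ey).round(4))
for n in("side","scene"):
    f,z,K,C=snap(n); w=cloud(z,K,C).reshape(-1,3); P=np.c_[(w[:,:2]-o)@ex,(w[:,:2]-o)@ey,w[:,2]]
    hsv=cv2.cvtColor(f,cv2.COLOR_RGB2HSV).reshape(-1,3)
    # cardboard only, away from the gripper
    k=(hsv[:,0]<25)&(hsv[:,1]>60)&(hsv[:,2]>50)&(abs(P[:,0])<.13)&(abs(P[:,1])<.15)&(P[:,2]>.093)&(P[:,2]<.2)&(abs(P[:,0]-.0)>.055)
    for nm,sg,h in(("wide",1,.086),("narrow",-1,.090)):
        r=np.hypot(60e-3-sg*P[:,1],P[:,2]-h); a=np.arctan2(P[:,2]-h,.06-sg*P[:,1])
        q=k&(r>.02)&(r<.085 if sg>0 else r<.06)&(sg*P[:,1]>(-.03 if sg>0 else 0))
        if q.sum()>10: print(n,nm,q.sum(),"ang pct",np.percentile(a[q],[10,50,90]).round(2))
    for y in(-.05,-.03,-.01,.0,.01,.02,.04):
        q=(abs(P[:,1]-y)<.004)&(abs(abs(P[:,0])-.1)<.03)&(hsv[:,2]>40); print("  y",y,q.sum(),np.nanmedian(P[q,2]).round(4) if q.sum() else None,end="")
    print()
E
python3 fl.py
```

```text
14.65 [ 0.501  -0.2467  0.1163] [-1.07 -0.81 -0.14]
tcp carton 0.0014 0.0413
side wide 4113 ang pct [0.85 0.88 0.94]
side narrow 1382 ang pct [2.23 2.29 2.33]
  y -0.05 27 0.0066  y -0.03 18 0.0071  y -0.01 7 0.0065  y 0.0 3 0.1454  y 0.01 595 0.1437  y 0.02 649 0.1329  y 0.04 639 0.1113
scene wide 539 ang pct [0.83 0.85 0.88]
scene narrow 540 ang pct [2.28 2.33 2.36]
  y -0.05 31 0.0044  y -0.03 100 0.008  y -0.01 125 0.0277  y 0.0 139 0.0591  y 0.01 161 0.1397  y 0.02 153 0.1267  y 0.04 83 0.1081
```

The wide flap is at about 0.86 rad and following the fingers. I'll press it flat.

Call:
arm_command:
  rows:
    - {"dx":4,"dy":0,"dz":5,"turn":0,"claw":0}
    - {"dx":8,"dy":0,"dz":10,"turn":0,"claw":0}
    - {"dx":11,"dy":0,"dz":15,"turn":0,"claw":0}
    - {"dx":13,"dy":0,"dz":20,"turn":0,"claw":0}
    - {"dx":14,"dy":0,"dz":24,"turn":0,"claw":0}
    - {"dx":14,"dy":0,"dz":26,"turn":0,"claw":0}
    - {"dx":14,"dy":0,"dz":27,"turn":0,"claw":0}
    - {"dx":14,"dy":0,"dz":27,"turn":0,"claw":0}

```text
t: 15.55
eef_pos: [0.5021, -0.2336, 0.0902]
ee_rot: [0.724, 0.69, -0.0, -0.0]
ft_force: [-0.4, 0.3, 0.5]
grip_width: -0.0
```

```bash
python3 fl.py
```

```text
15.55 [ 0.5021 -0.2336  0.0902] [-0.45  0.32  0.51]
tcp carton 0.001 0.0281
side wide 861 ang pct [0.1  0.12 0.15]
side narrow 1970 ang pct [0.07 2.27 2.32]
  y -0.05 0 None  y -0.03 0 None  y -0.01 289 0.0935  y 0.0 329 0.0929  y 0.01 355 0.0924  y 0.02 357 0.092  y 0.04 444 0.091
scene wide 16 ang pct [0.09 0.1  0.13]
scene narrow 561 ang pct [2.28 2.33 2.37]
  y -0.05 33 0.0039  y -0.03 100 0.0068  y -0.01 138 0.0904  y 0.0 101 0.0907  y 0.01 92 0.0899  y 0.02 74 0.0892  y 0.04 88 0.0885
```

Call:
arm_command:
  rows:
    - {"dx":0,"dy":0,"dz":1,"turn":0,"claw":0}
    - {"dx":0,"dy":0,"dz":2,"turn":0,"claw":0}
    - {"dx":0,"dy":0,"dz":2.5,"turn":0,"claw":0}
    - {"dx":0,"dy":0,"dz":2.5,"turn":0,"claw":0}

```text
t: 16.05
eef_pos: [0.5023, -0.2337, 0.0881]
ee_rot: [0.724, 0.69, 0.0, 0.0]
ft_force: [-0.5, 1.1, 4.6]
grip_width: 0.0001
```

```bash
python3 fl.py
```

```text
16.05 [ 0.5023 -0.2337  0.0881] [-0.51  1.1   4.56]
tcp carton 0.0008 0.0281
side narrow 1373 ang pct [2.23 2.29 2.33]
  y -0.05 4 0.076  y -0.03 0 None  y -0.01 284 0.09  y 0.0 322 0.0901  y 0.01 347 0.0901  y 0.02 342 0.0901  y 0.04 440 0.0901
scene narrow 544 ang pct [2.29 2.33 2.37]
  y -0.05 32 0.0045  y -0.03 103 0.0073  y -0.01 134 0.0871  y 0.0 104 0.0874  y 0.01 86 0.0873  y 0.02 80 0.0871  y 0.04 80 0.0874
```

The wide flap is flat: its height is level across y and the press reads 4.6 N. Now the narrow flap.

Call:
arm_command:
  rows:
    - {"dx":0,"dy":0,"dz":-15,"turn":0,"claw":0}
    - {"dx":0,"dy":0,"dz":-50,"turn":0,"claw":0}
    - {"dx":0,"dy":0,"dz":-90,"turn":0,"claw":0}
    - {"dx":15,"dy":0,"dz":-115,"turn":0,"claw":0}
    - {"dx":50,"dy":0,"dz":-115,"turn":0,"claw":0}
    - {"dx":90,"dy":0,"dz":-115,"turn":0,"claw":0}
    - {"dx":130,"dy":0,"dz":-115,"turn":0,"claw":0}
    - {"dx":165,"dy":0,"dz":-115,"turn":0,"claw":0}
    - {"dx":188,"dy":0,"dz":-110,"turn":0,"claw":0}
    - {"dx":188,"dy":0,"dz":-80,"turn":0,"claw":0}
    - {"dx":188,"dy":0,"dz":-45,"turn":0,"claw":0}
    - {"dx":188,"dy":0,"dz":-27,"turn":0,"claw":0}
    - {"dx":188,"dy":0,"dz":-27,"turn":0,"claw":0}
    - {"dx":188,"dy":0,"dz":-27,"turn":0,"claw":0}

```text
t: 17.55
eef_pos: [0.5113, -0.0458, 0.1151]
ee_rot: [0.724, 0.69, -0.0, -0.0]
ft_force: [0.4, -0.9, -0.2]
grip_width: 0.0005
```

Call:
arm_command:
  rows:
    - {"dx":-12,"dy":0,"dz":0,"turn":0,"claw":0}
    - {"dx":-30,"dy":0,"dz":0,"turn":0,"claw":0}
    - {"dx":-48,"dy":0,"dz":0,"turn":0,"claw":0}
    - {"dx":-62,"dy":0,"dz":0,"turn":0,"claw":0}
    - {"dx":-75,"dy":0,"dz":-2,"turn":0,"claw":0}
    - {"dx":-86,"dy":0,"dz":-5,"turn":0,"claw":0}
    - {"dx":-95,"dy":0,"dz":-8,"turn":0,"claw":0}
    - {"dx":-102,"dy":0,"dz":-9,"turn":0,"claw":0}
    - {"dx":-108,"dy":0,"dz":-8,"turn":0,"claw":0}
    - {"dx":-113,"dy":0,"dz":-5,"turn":0,"claw":0}
    - {"dx":-117,"dy":0,"dz":-1,"turn":0,"claw":0}
    - {"dx":-117,"dy":0,"dz":-1,"turn":0,"claw":0}

```text
t: 18.75
eef_pos: [0.5052, -0.1629, 0.115]
ee_rot: [0.724, 0.69, -0.0, -0.0]
ft_force: [-0.4, -0.1, 0.2]
grip_width: -0.0002
```

```bash
python3 fl.py
```

```text
18.75 [ 0.5052 -0.1629  0.115 ] [-0.44 -0.07  0.19]
tcp carton 0.0013 -0.0427
side narrow 581 ang pct [0.75 0.81 0.88]
  y -0.05 68 0.1042  y -0.03 76 0.1228  y -0.01 356 0.0901  y 0.0 367 0.09  y 0.01 380 0.0901  y 0.02 396 0.0901  y 0.04 433 0.0901
scene narrow 365 ang pct [0.73 0.77 0.82]
  y -0.05 86 0.1007  y -0.03 101 0.1186  y -0.01 76 0.0873  y 0.0 72 0.0874  y 0.01 76 0.0873  y 0.02 79 0.0874  y 0.04 110 0.0875
```

Call:
arm_command:
  rows:
    - {"dx":-4,"dy":0,"dz":4,"turn":0,"claw":0}
    - {"dx":-7,"dy":0,"dz":9,"turn":0,"claw":0}
    - {"dx":-9,"dy":0,"dz":14,"turn":0,"claw":0}
    - {"dx":-10,"dy":0,"dz":18,"turn":0,"claw":0}
    - {"dx":-11,"dy":0,"dz":21,"turn":0,"claw":0}
    - {"dx":-11,"dy":0,"dz":22.5,"turn":0,"claw":0}
    - {"dx":-11,"dy":0,"dz":23.5,"turn":0,"claw":0}
    - {"dx":-11,"dy":0,"dz":23.5,"turn":0,"claw":0}

```text
t: 19.65
eef_pos: [0.505, -0.1736, 0.0922]
ee_rot: [0.724, 0.69, -0.0, -0.0]
ft_force: [-0.6, 0.1, -0.7]
grip_width: -0.0
```

```bash
python3 fl.py
```

```text
19.65 [ 0.505  -0.1736  0.0922] [-0.63  0.14 -0.75]
tcp carton 0.001 -0.032
side wide 1007 ang pct [0.1  0.11 0.12]
side narrow 1751 ang pct [0.08 0.11 0.18]
  y -0.05 267 0.094  y -0.03 315 0.094  y -0.01 421 0.0939  y 0.0 368 0.09  y 0.01 377 0.09  y 0.02 401 0.0901  y 0.04 435 0.0901
scene wide 26 ang pct [0.09 0.1  0.12]
scene narrow 38 ang pct [0.07 0.09 0.13]
  y -0.05 72 0.0912  y -0.03 78 0.0913  y -0.01 76 0.0917  y 0.0 73 0.0871  y 0.01 77 0.0873  y 0.02 80 0.0874  y 0.04 109 0.0875
```

Both flaps are flat and level, the narrow one 4 mm above the wide one. I'll press lightly, then retreat.

Call:
arm_command:
  rows:
    - {"dx":0,"dy":0,"dz":1,"turn":0,"claw":0}
    - {"dx":0,"dy":0,"dz":1,"turn":0,"claw":0}
    - {"dx":0,"dy":0,"dz":-15,"turn":0,"claw":0}
    - {"dx":0,"dy":0,"dz":-55,"turn":0,"claw":0}
    - {"dx":0,"dy":0,"dz":-100,"turn":0,"claw":0}
    - {"dx":20,"dy":0,"dz":-140,"turn":0,"claw":0}
    - {"dx":60,"dy":0,"dz":-150,"turn":0,"claw":0}
    - {"dx":105,"dy":0,"dz":-150,"turn":0,"claw":0}
    - {"dx":140,"dy":0,"dz":-150,"turn":0,"claw":0}
    - {"dx":150,"dy":0,"dz":-150,"turn":0,"claw":0}
    - {"dx":150,"dy":0,"dz":-150,"turn":0,"claw":0}
    - {"dx":150,"dy":0,"dz":-150,"turn":0,"claw":0}

```text
t: 20.95
eef_pos: [0.5123, -0.0245, 0.2422]
ee_rot: [0.724, 0.69, -0.0, 0.0]
ft_force: [-0.8, 0.1, -1.1]
grip_width: 0.0002
```

```bash
python3 fl.py; python3 -c "
from h import *
save('end',snap('side')[0])"
```

```text
20.95 [ 0.5123 -0.0245  0.2422] [-0.79  0.07 -1.13]
tcp carton 0.0011 -0.1813
side wide 1014 ang pct [0.09 0.11 0.12]
side narrow 1762 ang pct [0.07 0.11 0.18]
  y -0.05 299 0.0941  y -0.03 323 0.094  y -0.01 399 0.0939  y 0.0 363 0.09  y 0.01 389 0.0902  y 0.02 400 0.0901  y 0.04 431 0.0901
scene wide 34 ang pct [0.09 0.1  0.11]
scene narrow 78 ang pct [0.07 0.1  0.16]
  y -0.05 126 0.0912  y -0.03 131 0.0916  y -0.01 133 0.0911  y 0.0 129 0.0873  y 0.01 133 0.0875  y 0.02 132 0.0873  y 0.04 137 0.0877
```

View pics/end.png

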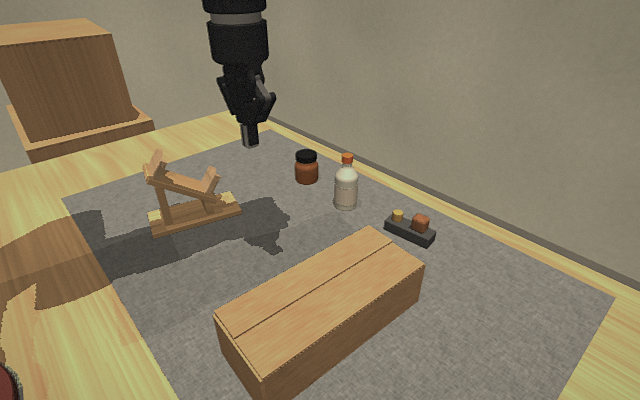

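The carton is closed with both flaps flat, the rest is empty, the bystanders stand where they were, and the arm is clear.

```bash
python3 -c "
from h import *
print(workorder.hand_in())"
```

```text
the job is handed in; nothing more can be done
None
```

I gripped the gouge by the handle and lifted it square off the slope. I then pivoted it level about the small notch, seated it in both notches and let go. After that I folded the wide flap flat, then the narrow flap on top, and handed in at about 21 s of the 56 s allowed.

**Gouge:** after release it lay within about 1.5 mm sideways and 2 mm in height of the cradle point, and within about 5 mm along its length. Its tilt was below 0.01 rad. I could not look at it again once the flaps were closed.

**Flaps:** heights across each closed flap are level to within 1 mm, and the narrow one lies 4 mm above the wide one. My script's angle readout showed about 0.1 rad for both. I put that down to a few points above its height cut-off and the cameras' 2 mm bias, since the level heights disagree with it.

**Bystanders:** the bottle, jar and plane look unmoved in the last picture, and the arm is clear of everything.

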